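# Screw a watch case back home with the torque knob of a bench case closer

### The job

Close the watch in the bench case closer: press the black knob down gently, never so far that the chuck's spring goes solid, so that the sprung pins of its chuck find the notches of the case back, and turn it clockwise until the back is home and the torque knob clicks over; stop after one click, three at most. Then draw the knob fully up again so that the watch can be taken out, let go, and leave the other things on the bench alone.

Things in the scene. Friction and masses are not known exactly. Their poses are not given: they have to be found in the camera images.
- case_tool: bench case closer, fixed: blue-grey cast base (150 x 110 mm), column at the back (+x of its frame), arm (top 115 mm high, guide boss 33 mm in diameter, 121 mm high) that guides an upright steel quill with the knob above and the chuck below. Origin on the spindle axis at bench height, z up, -x is its front
- chuck_seat (a point): on the spindle axis, moves with the quill (does not turn): level with the tips of the chuck's 3 pins while its spring is not pressed in; 60 mm high when the quill is up. The chuck is an aluminium disc, 39 mm in diameter; its pins are 3.5 mm thick, 6 mm long, 120 degrees apart, 15 mm from the axis
- chuck (a joint): how far the chuck's spring is pressed in, in m: 0 with the pins free, 0.007 pressed solid, which marks the watch and must not happen. The spring gives 1 N at first and 0.5 N more per mm, so pins that stand on the back press with 1 to 4.5 N; it goes out by 3 mm when the pins drop into the notches
- knob_grip (a point): on the spindle axis, 10 mm below the top of the black knurled round knob (36 mm in diameter, 28 mm high): a good height for the TCP. It goes up and down with the quill: 174 mm high when the quill is fully up. It does not turn with the knob
- quill (a joint): how far the quill with knob and chuck is pushed down, in m: 0 fully up, 0.034 at most. Friction (6 N) holds it wherever it is left, also against the chuck's spring: some 3 N push it down, 10 N draw it up
- watch: steel watch case, 46 mm in diameter, back up in the case holder under the chuck, fixed, centred on the spindle axis. Origin in the middle of its underside. The back has six raised lands, tops 14 mm above this origin; between them 6.5 mm wide notches, 3 mm deep, 60 degrees apart, 15 mm from the axis. The pins ride on the lands until turned over notches, then drop in (within a sixth of a turn)
- case_back (a joint): turn of the screw case back in rad: negative while loose, 0 when screwed home against its stop; it grows when turned clockwise seen from above. Its gasket drags with 0.09 N m, enough to hold it while the pins slide over it
- knob (a joint): slip of the torque knob on its stem, rad, positive clockwise seen from above: 0 at the start; near 0 while knob, stem and chuck turn together, grows only when the knob slips. One click is 0.52 rad (30 degrees): over its first 0.33 rad the torque builds up to 0.3 to 0.35 N m, then snaps down below 0.15. It slips alike in both directions and turns without end
- loupe: bystander: loupe, a grey cup 28 mm in diameter and 30 mm high, origin under its middle
- tweezers: bystander: steel tweezers, 118 mm long, origin under the middle
- screwdriver: bystander: small screwdriver, 84 mm long, origin under the middle
- dropper_bottle: bystander: small white dropper bottle, 56 mm high, origin under its middle
- green_tin: bystander: green tin, 51 x 53 x 21 mm, origin under its middle

How it is judged:
By the outcome, as a careful person would: the job done as asked, in the order asked, and still so for the second after the job is handed in, with the robot touching nothing.
It also fails if it takes over 51 s, if anything falls off the work surface, if the arm or the gripper's body presses on something with over 40 N, if the wrist force passes 120 N, or if a joint passes its speed limit or range.

### The arm

A 7-joint arm with a two-finger parallel gripper is mounted at the origin on a cart in front of the work surface, level with it; the furniture and walls round the work are solid. World frame = base frame: x ahead of the robot, y to its left, z up, the work surface at z = 0. Lengths are in m, angles in rad, forces in N, time in s.
With the tool pointing down it reaches from about 0.4 to 0.75 m from the base axis. Payload 19.5 kg.
Tool frame: the origin (TCP) lies between the finger pads, 19 mm behind the fingertips; this is the grasp point; z points along the fingers, y is the line along which they close (so a half turn about z gives the same grasp; the last joint's range is limited). The gripper opens to 85 mm and grips with 20 to 120 N. Pads are 22 mm wide; open, the fingers measure 114 mm over their backs; the gripper's body (76 mm by 85 mm) begins 54 mm behind the grasp point. The pads swing forward as they close: fully open they stand 13 mm farther back than shut.
Start: joints at [-1.169, 0.707, -0.028, 1.485, 0.022, 0.951, -0.075], TCP at [0.247, 0.519, 0.25] pointing down, gripper open.
Joint ranges: [-2.71, 2.71], [-0.32, 2.16], [-1.57, 1.52], [0, 2.45], [-1.46, 4.6], [0, 2.02], [-2.83, 2.83]. Speed limits (rad/s): [1.89, 1.89, 2.57, 2.57, 3.01, 3.01, 3.01].

### API

Orientations are given as a 3x3 rotation matrix whose columns are the frame's x, y, z axes.
In Python, from station import env gives the robot as it stands. The module is installed in compiled form; this text tells all that it offers.
- The arm moves only by the tool play_rows, never from a script. Its argument "commands" is a list of rows, each a list of 2 entries, a list of its own where there are three numbers: the shift along the world's x, y, z in mm, then the turn about the world's z in units of 6 degrees (1.0 is 6 degrees). In form: [[[x, y, z], roll], ...]. A call has 1 to 10 rows; each row is the pose to reach, as a shift and turn from the pose commanded when the call began; what a row does not reach only later rows make up. A row lasts 1/12 s, in which the tool goes at most 41.7 mm and 7.16 degrees, less where a joint would pass 70% of its speed; a pose out of reach is approached as far as the arm can. A call with a gripper value outside its range is refused whole. "grip" is the opening, from 0 (shut) to 1 (fully open), set as the call begins (left out, the last holds). The fingers move at their own pace and stop on an object; "newtons" is the grip in N (left out, the last holds). Time passes only in rows, so rows that repeat a pose let the fingers close. It gives the time, the measured TCP pose, the force, the opening and the grip force at its end, in the units of the state.
- env.state(): the state, without advancing time (a new reading comes with each control period).
- env.grab_frame(name): name is "scene" or "side" or "wrist"; returns a dict with "img" (420x560x3 uint8, blue, green, red), "fx", "fy", "cx", "cy" (pixels), "view" (4x4, takes a point from world to camera coordinates). Camera axes: x right, y up, looking along -z (the intrinsics and any distortion apply to the point x, -y, -z); pixel columns grow to the right and rows downward; lengths in m; the calibration is good to about 2 mm. The wrist camera is an equidistant fisheye: a pixel r from the principal point sees the ray r / f radians off the axis. A picture is of the moment at which its call begins. There is no depth.
- env.job_done(): hands the job in; it is judged then, once.
The state is a dict: "clock": time; "joint_positions": joint angles; "qd": joint speeds; "joint_torque": joint torques, N m; "tcp_pos": TCP position; "orientation": TCP orientation; "force": force on the tool from outside, world axes, zero at the start; "moment": the same for the moment, N m; "width": finger opening in m; "gripper_force": force on a finger pad.
Only numpy, scipy, OpenCV 4.12 (cv2) and the standard library are available. Lean on these libraries where they do the work, as an engineer would, in place of code of your own. Each camera call takes 0.05 s, during which the arm holds its last target. There are 200 camera calls.

## Working session

There is one attempt and no reset: what is moved stays moved. The work goes in short steps, Python scripts to look and compute and a tool call to move; the robot and the scene stay as the last step left them, time stands still between calls to the robot, and variables do not carry over. Pictures are saved under pics/ and viewed, at most 10 in all, crops included, and the job is handed in when it is done.

Besides the shell and the picture viewer there is one more tool, called by a JSON object that holds its "op" and its "data", one argument or row to a line. play_rows: Moves the arm, as the interface text tells. Its arguments: {"type":"object","properties":{"commands":{"type":"array"},"grip":{"type":"number"},"newtons":{"type":"number"}},"required":["commands"]}

```bash
mkdir -p pics
python3 - <<'E'
from station import env
import cv2,numpy as np
s=env.state();print({k:np.round(v,3).tolist() for k,v in s.items()})
for n in("scene","side"):
    f=env.grab_frame(n);cv2.imwrite(f"pics/{n}0.png",f["img"]);np.savez(f"pics/{n}0.npz",**f)
    print(n,f["fx"],f["fy"],f["cx"],f["cy"],np.round(f["view"],4).tolist(), f.keys())
E
```

```text
{'clock': 0.0, 'joint_positions': [-1.169, 0.707, -0.028, 1.485, 0.022, 0.951, -0.075], 'qd': [-0.001, 0.001, 0.0, -0.0, 0.002, 0.001, 0.001], 'joint_torque': [0.0, -88.321, 1.235, -23.616, 0.017, 0.006, 0.0], 'tcp_pos': [0.247, 0.519, 0.25], 'orientation': [[-0.903, 0.429, -0.0], [0.429, 0.903, -0.001], [-0.0, -0.001, -1.0]], 'force': [0.346, -0.045, 0.133], 'moment': [-0.04, 0.006, 0.019], 'gripper_force': 0.0, 'width': 0.085}
scene 517.0968076377451 517.0968076377451 277.5203341470675 216.12410872935683 [[0.8128, -0.582, 0.0254, -0.305], [0.2125, 0.3368, 0.9173, -0.3289], [-0.5424, -0.7402, 0.3974, -0.4869], [0.0, 0.0, 0.0, 1.0]] dict_keys(['img', 'fx', 'fy', 'cx', 'cy', 'view'])
side 448.06863628865375 448.06863628865375 283.75353955278774 212.05467498810953 [[0.9946, -0.1042, 0.0007, -0.5512], [0.0632, 0.6083, 0.7912, -0.2833], [-0.0828, -0.7869, 0.6116, -0.7949], [0.0, 0.0, 0.0, 1.0]] dict_keys(['img', 'fx', 'fy', 'cx', 'cy', 'view'])
```

View pics/scene0.png

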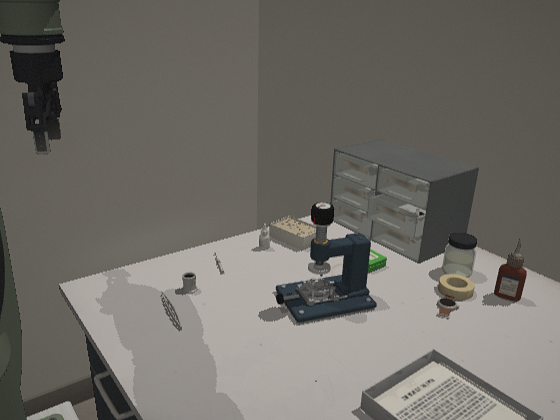

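View pics/side0.png

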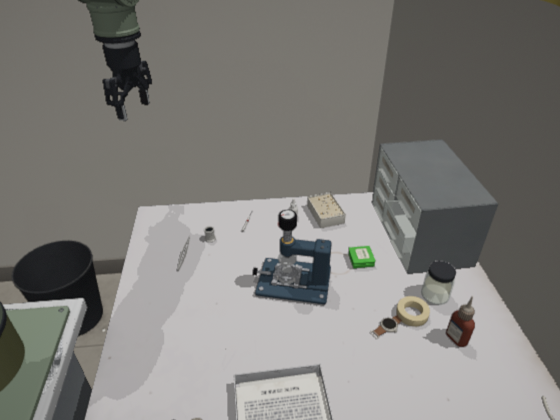

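The case closer stands mid-bench, with its black knob near (322,214) in the scene view and (288,220) in the side view. Next I measure the knob.

```bash
cat > h.py <<'E'
import numpy as np,cv2
def ray(f,u,v):
    V=np.asarray(f["view"]);R=V[:3,:3];o=-R.T@V[:3,3]
    d=R.T@np.array([(u-f["cx"])/f["fx"],-(v-f["cy"])/f["fy"],-1.]);return o,d/np.linalg.norm(d)
def tri(rs):
    A=sum(np.eye(3)-np.outer(d,d) for o,d in rs);b=sum((np.eye(3)-np.outer(d,d))@o for o,d in rs)
    return np.linalg.solve(A,b)
def proj(f,p):
    c=np.asarray(f["view"])@np.r_[p,1];return f["cx"]-f["fx"]*c[0]/c[2],f["cy"]+f["fy"]*c[1]/c[2]
E
python3 - <<'E'
from h import *
rs=[];out=[]
for n,(u,v) in dict(scene=(322,214),side=(288,220)).items():
    f=dict(np.load(f"pics/{n}0.npz"));im=f["img"]
    w=im[v-25:v+25,u-25:u+25]
    m=(w.max(2)<45).astype(np.uint8)
    k,l,st,c=cv2.connectedComponentsWithStats(m)
    i=1+np.argmax(st[1:,4]);print(n,st[i]+[u-25,v-25,0,0,0],c[i]+[u-25,v-25])
    h=cv2.convexHull(np.argwhere(l==i)[:,::-1].astype(np.int32));M=cv2.moments(h)
    p=np.array([M["m10"]/M["m00"]+u-25,M["m01"]/M["m00"]+v-25]);print(p)
    rs.append(ray(f,*p))
    out.append(cv2.resize(im[v-40:v+110,u-80:u+80],(400,375),interpolation=cv2.INTER_CUBIC))
p=tri(rs);print("centre",p,[np.linalg.norm(np.cross(p-o,d)) for o,d in rs])
cv2.imwrite("pics/crop0.png",np.hstack(out))
E
```

```text
scene [311 204  23  21 360] [322.08055556 215.01666667]
[322.06766917 213.84795322]
side [279 214  18  17 193] [287.23834197 223.21243523]
[287.47263682 221.56716418]
centre [0.57753781 0.16140473 0.16746008] [np.float64(0.0023470557131423774), np.float64(0.0023470557131424047)]
```

View pics/crop0.png

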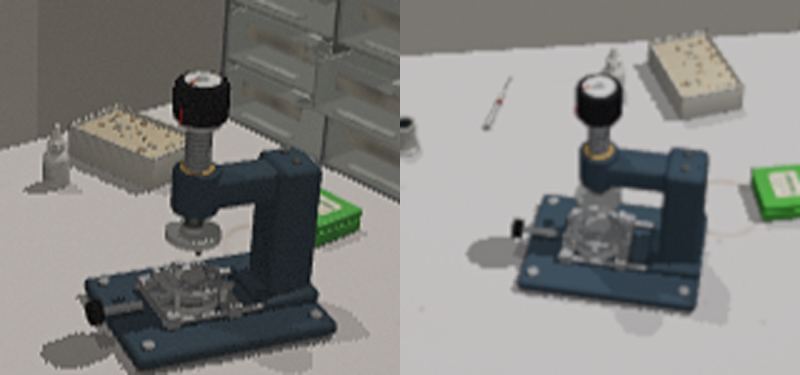

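The knob's white top was missed by the side mask, so I'll use its full silhouette centres read from the crop: scene (322.4,213.8) and side (287.8,219.8). The tool's column points roughly to +x.

Run:
```python
from h import *
rs=[]
for n,(u,v) in dict(scene=(322.4,213.8),side=(287.8,219.8)).items():
    f=dict(np.load(f"pics/{n}0.npz"));o,d=ray(f,u,v);rs.append((o,d));print(n,o+d*(.17-o[2])/d[2],o)
p=tri(rs);print("centre",p,[np.linalg.norm(np.cross(p-o,d)) for o,d in rs])
from station import env
f=env.grab_frame("wrist");np.savez("pics/w0.npz",**f);cv2.imwrite("pics/w0.png",f["img"])
print(f["fx"],f["cx"],f["cy"],np.round(f["view"],3).tolist())
```

```text
scene [0.57631948 0.16132335 0.17      ] [ 0.05361651 -0.42712798  0.50297502]
side [0.578713   0.15999483 0.17      ] [ 0.50028098 -0.5105323   0.71065678]
centre [0.57892802 0.16364384 0.16792465] [np.float64(0.0006939301788721889), np.float64(0.0006939301788721963)]
325.19226210127806 276.0560984964659 211.6565265394788 [[0.429, 0.903, -0.002, -0.574], [-0.873, 0.414, -0.258, 0.035], [-0.232, 0.113, 0.966, -0.38], [0.0, 0.0, 0.0, 1.0]]
```

{"op": "play_rows", "data": {
  "commands": [
    [[40, -40, 0], 1],
    [[80, -80, 0], 2],
    [[120, -120, 0], 3],
    [[160, -160, 0], 4],
    [[190, -200, 0], 5],
    [[220, -240, 0], 6],
    [[250, -280, 0], 7],
    [[270, -320, 0], 8],
    [[270, -345, 0], 9],
    [[270, -345, 0], 9]
  ]
}}

```text
clock: 0.98
tcp_pos: [0.5064, 0.1943, 0.2498]
orientation: [[-0.875, -0.484, -0.0], [-0.484, 0.875, -0.0], [0.0, 0.0, -1.0]]
force: [0.6, 0.6, 0.2]
width: 0.0855
gripper_force: 0.0
```

Run:
```python
from h import *
from station import env
f=env.grab_frame("wrist");np.savez("pics/w1.npz",**f);cv2.imwrite("pics/w1.png",f["img"])
s=env.state();print({k:np.round(v,3).tolist() for k,v in s.items()});print(np.round(f["view"],3).tolist())
```

```text
{'clock': 1.033, 'joint_positions': [-0.214, 0.675, -0.371, 1.597, 0.294, 0.926, 1.373], 'qd': [-0.104, -0.003, 0.051, 0.012, -0.019, -0.01, -0.204], 'joint_torque': [-46.516, -87.09, -28.656, -19.793, -2.714, -1.242, -0.617], 'tcp_pos': [0.51, 0.186, 0.249], 'orientation': [[-0.882, -0.471, 0.001], [-0.471, 0.882, -0.005], [0.001, -0.005, -1.0]], 'force': [6.121, -14.066, -0.524], 'moment': [-0.679, -0.312, -0.061], 'gripper_force': 0.0, 'width': 0.085}
[[-0.485, 0.875, -0.0, 0.076], [-0.845, -0.468, -0.257, 0.553], [-0.225, -0.124, 0.966, -0.241], [0.0, 0.0, 0.0, 1.0]]
```

View pics/w1.png

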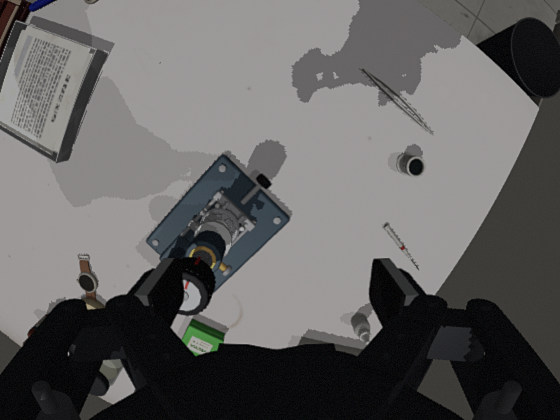

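The wrist view shows the closer with the knob near (195,290), beside the left finger at this offset. I'll move over the knob and refine there.

{"op": "play_rows", "data": {
  "commands": [
    [[20, -4, 0], 1],
    [[40, -8, 0], 2],
    [[61, -12, 0], 3],
    [[61, -12, 0], 4],
    [[61, -12, 0], 5],
    [[61, -12, 0], 6],
    [[61, -12, 0], 7],
    [[61, -12, 0], 8],
    [[61, -12, 0], 8],
    [[61, -12, 0], 8]
  ]
}}

```text
clock: 1.87
tcp_pos: [0.5666, 0.1845, 0.2498]
orientation: [[-0.236, -0.972, -0.0], [-0.972, 0.236, 0.0], [0.0, 0.0, -1.0]]
force: [-0.5, -0.2, -0.5]
width: 0.0855
gripper_force: 0.0
```

Run:
```python
from h import *
from station import env
for n in ("wrist","scene","side"):
    f=env.grab_frame(n);np.savez(f"pics/{n}2.npz",**f);cv2.imwrite(f"pics/{n}2.png",f["img"])
    if n=="wrist":
        s=env.state();print({k:np.round(v,3).tolist() for k,v in s.items()})
        c=np.asarray(f["view"])@[.5787,.1615,.184,1];r=np.hypot(c[0],c[1]);th=np.arctan2(r,-c[2])*f["fx"]
        print("expected knob top px",f["cx"]+th*c[0]/r,f["cy"]-th*c[1]/r)
```

```text
{'clock': 1.917, 'joint_positions': [-0.085, 0.791, -0.611, 1.393, 0.474, 1.106, 2.134], 'qd': [-0.003, -0.003, 0.002, -0.001, 0.001, 0.002, 0.003], 'joint_torque': [0.468, -91.677, -10.374, -23.085, 0.119, 0.044, 0.386], 'tcp_pos': [0.567, 0.185, 0.25], 'orientation': [[-0.236, -0.972, -0.0], [-0.972, 0.236, -0.0], [0.0, 0.0, -1.0]], 'force': [0.142, 0.513, 1.17], 'moment': [0.031, 0.016, -0.007], 'gripper_force': 0.0, 'width': 0.085}
expected knob top px 248.2061727275483 203.6201177234422
```

View pics/wrist2.png

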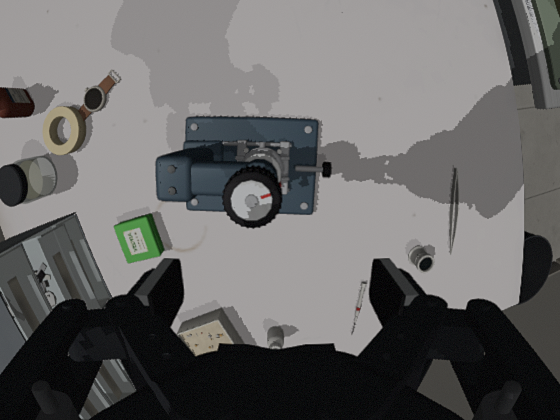

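Wrist view: knob's dark ring centred near (251,197), with the white dial and a red pointer inside. The TCP is still short of it.

```bash
cat >> h.py <<'E'
def wray(f,u,v):
    V=np.asarray(f["view"]);R=V[:3,:3];o=-R.T@V[:3,3]
    du,dv=u-f["cx"],v-f["cy"];r=np.hypot(du,dv);t=r/f["fx"]
    return o,R.T@np.array([np.sin(t)*du/r,-np.sin(t)*dv/r,-np.cos(t)])
def knob(f,u,v,w=45,z=.184):
    im=f["img"];g=im.max(2);m=(g<75).astype(np.uint8);m[:v-w]=0;m[v+w:]=0;m[:,:u-w]=0;m[:,u+w:]=0
    cs,h=cv2.findContours(m,cv2.RETR_CCOMP,cv2.CHAIN_APPROX_NONE)
    hs=[c for c,q in zip(cs,h[0]) if q[3]>=0 and cv2.contourArea(c)>200 and cv2.pointPolygonTest(cv2.convexHull(c),(float(u),float(v)),False)>=0]
    c=max(hs,key=cv2.contourArea);H=cv2.convexHull(c);e=cv2.fitEllipse(H)
    P=[]
    for q in H[:,0]:
        o,d=wray(f,*map(float,q));P.append(o+d*(z-o[2])/d[2])
    (x,y),r=cv2.minEnclosingCircle(np.array(P,np.float32)[:,:2]);o,d=wray(f,*e[0])
    return e,(x,y,r),o+d*(z-o[2])/d[2]
E
python3 - <<'E'
from h import *
f=dict(np.load("pics/wrist2.npz"));print(knob(f,251,197))
E
```

```text
Traceback (most recent call last):
  File "h.py", line 22, in knob
    (x,y),r=cv2.minEnclosingCircle(np.array(P,np.float32)[:,:2]);o,d=wray(f,*e[0])
            ~~~~~~~~~~~~~~~~~~~~~~^^^^^^^^^^^^^^^^^^^^^^^^^^^^^^
cv2.error: OpenCV(4.12.0) /io/opencv/modules/imgproc/src/shapedescr.cpp:201: error: (-215:Assertion failed) count >= 0 && (depth == CV_32F || depth == CV_32S) in function 'minEnclosingCircle'
```

```bash
sed -i 's/np.array(P,np.float32)\[:,:2\]/np.ascontiguousarray(np.array(P,np.float32)[:,:2])/' h.py
python3 - <<'E'
from h import *
f=dict(np.load("pics/wrist2.npz"));print(knob(f,251,197))
E
```

```text
(((250.91177368164062, 199.93482971191406), (41.89207077026367, 43.613433837890625), 91.79651641845703), (0.5765352845191956, 0.1597999781370163, 0.01347504835575819), array([0.57652363, 0.15967756, 0.184     ]))
```

{"op": "play_rows", "data": {
  "commands": [
    [[5, -12, 0], 0],
    [[10, -25, 0], 0],
    [[10, -25, 0], 0]
  ]
}}

```text
clock: 2.27
tcp_pos: [0.5781, 0.1556, 0.2497]
orientation: [[-0.237, -0.972, 0.001], [-0.972, 0.237, -0.002], [0.002, -0.001, -1.0]]
force: [0.8, -0.3, -0.6]
width: 0.0855
gripper_force: 0.0
```

Run:
```python
from h import *
from station import env
f=env.grab_frame("wrist");np.savez("pics/wrist3.npz",**f);cv2.imwrite("pics/wrist3.png",f["img"])
s=env.state();print({k:np.round(v,4).tolist() for k,v in s.items()})
c=np.asarray(f["view"])@[.5765,.1597,.184,1];r=np.hypot(c[0],c[1]);th=np.arctan2(r,-c[2])*f["fx"]
u,v=f["cx"]+th*c[0]/r,f["cy"]-th*c[1]/r;print(u,v,knob(f,int(u),int(v)))
```

```text
{'clock': 2.3167, 'joint_positions': [-0.0363, 0.796, -0.6143, 1.3825, 0.4783, 1.1127, 2.1833], 'qd': [-0.0272, -0.0039, -0.0223, 0.0086, -0.0074, -0.0041, -0.0165], 'joint_torque': [1.4171, -92.4083, -9.6225, -23.4704, 0.1748, 0.1094, 0.4518], 'tcp_pos': [0.5775, 0.157, 0.2498], 'orientation': [[-0.2358, -0.9718, 0.0003], [-0.9718, 0.2358, -0.0011], [0.001, -0.0005, -1.0]], 'force': [-0.3035, 0.3665, -0.1748], 'moment': [0.0211, -0.0087, -0.0337], 'gripper_force': 0.0, 'width': 0.0855}
280.83222011216856 239.85457530451237 (((281.054931640625, 240.5623016357422), (39.3829231262207, 42.06527328491211), 87.6209716796875), (0.5765458941459656, 0.16050761938095093, 0.013303183019161224), array([0.57647398, 0.16018997, 0.184     ]))
```

{"op": "play_rows", "data": {
  "commands": [
    [[0, 0, 0], 1],
    [[0, 0, 0], 2],
    [[0, 0, 0], 3],
    [[0, 0, 0], 4],
    [[0, 0, -20], 5],
    [[0, 0, -40], 5],
    [[0, 0, -60], 5],
    [[0, 0, -74], 5],
    [[0, 0, -74], 5],
    [[0, 0, -74], 5]
  ],
  "grip": 0.65
}}

```text
clock: 3.15
tcp_pos: [0.5767, 0.1593, 0.1761]
orientation: [[0.285, -0.959, -0.0], [-0.959, -0.285, -0.0], [-0.0, 0.0, -1.0]]
force: [-0.1, -0.9, 1.4]
width: 0.0559
gripper_force: 0.0
```

```bash
cat > st.py <<'E'
from station import env
import numpy as np
s=env.state();R=s["orientation"]
print("t",round(s["clock"],2),"tcp",np.round(np.array(s["tcp_pos"])*1e3,2),"yaw",round(np.degrees(np.arctan2(R[1][0],R[0][0])),2),"F",np.round(s["force"],2),"M",np.round(s["moment"],3),"q7",round(s["joint_positions"][6],3),"w",round(s["width"],4),round(s["gripper_force"],1))
E
python3 st.py
```

```text
t 3.15 tcp [576.67 159.25 176.07] yaw -73.46 F [-0.15 -0.93  1.35] M [ 0.02  -0.03   0.013] q7 2.557 w 0.0559 0.0
```

{"op": "play_rows", "data": {
  "commands": [
    [[0, 0.9, 0], 0.7],
    [[0, 0.9, 0], 0.7],
    [[0, 0.9, 0], 0.7],
    [[0, 0.9, 0], 0.7],
    [[0, 0.9, 0], 0.7],
    [[0, 0.9, 0], 0.7],
    [[0, 0.9, 0], 0.7],
    [[0, 0.9, 0], 0.7]
  ],
  "grip": 0,
  "newtons": 30
}}

```text
clock: 3.82
tcp_pos: [0.5765, 0.1603, 0.177]
orientation: [[0.353, -0.936, 0.0], [-0.936, -0.353, -0.0], [0.0, -0.0, -1.0]]
force: [-4.6, -1.3, 2.0]
width: 0.0351
gripper_force: 31.3
```

```bash
python3 st.py
```

```text
t 3.82 tcp [576.48 160.29 176.97] yaw -69.36 F [-4.62 -1.27  1.98] M [-0.185  0.88   0.015] q7 2.616 w 0.0351 31.3
```

{"op": "play_rows", "data": {
  "commands": [
    [[-0.4, 0, -2], 0],
    [[-0.4, 0, -4], 0],
    [[-0.4, 0, -6], 0],
    [[-0.4, 0, -8], 0],
    [[-0.4, 0, -9], 0],
    [[-0.4, 0, -10], 0]
  ]
}}

```text
clock: 4.32
tcp_pos: [0.5763, 0.1603, 0.1659]
orientation: [[0.354, -0.935, 0.0], [-0.935, -0.354, -0.0], [0.0, -0.0, -1.0]]
force: [-1.7, -2.3, 2.9]
width: 0.0353
gripper_force: 31.3
```

```bash
python3 st.py
python3 - <<'E'
from h import *
from station import env
F=[]
for n in ("scene","side")*3:
    f=env.grab_frame(n);np.savez(f"pics/{n}4.npz",**f);F.append(env.state()["force"])
print(np.round(F,2))
o=[]
for n in("scene","side"):
    f=dict(np.load(f"pics/{n}4.npz"));f0=dict(np.load(f"pics/{n}0.npz"))
    for z in (.022,.03,.04,.05,.06,.07):print(n,z,np.round(proj(f,[.5765,.1601,z]),1))
    u,v=map(int,proj(f,[.5765,.1601,.045]));o.append(cv2.resize(f["img"][v-35:v+35,u-35:u+35],(400,400),interpolation=cv2.INTER_CUBIC));print(u,v)
cv2.imwrite("pics/crop4.png",np.hstack(o))
E
python3 st.py
```

```text
t 4.32 tcp [576.32 160.33 165.92] yaw -69.25 F [-1.67 -2.35  2.89] M [-0.37   0.278 -0.043] q7 2.607 w 0.0353 31.3
[[-2.39 -2.12  2.16]
 [-2.32 -2.37 -1.59]
 [-2.2  -1.53 -1.84]
 [-0.42 -1.15 -1.56]
 [-1.45 -1.13 -1.78]
 [-0.77 -1.25 -3.37]]
scene 0.022 [317.9 291.4]
scene 0.03 [318.1 287.4]
scene 0.04 [318.5 282.5]
scene 0.05 [318.8 277.5]
scene 0.06 [319.1 272.5]
scene 0.07 [319.5 267.4]
318 279
side 0.022 [286.3 274. ]
side 0.03 [286.3 271.4]
side 0.04 [286.4 268. ]
side 0.05 [286.4 264.6]
side 0.06 [286.4 261.1]
side 0.07 [286.4 257.6]
286 266
t 4.62 tcp [576.25 160.31 165.8 ] yaw -69.23 F [-0.77 -1.25 -3.37] M [-0.243 -0.053  0.006] q7 2.607 w 0.035 30.9
```

View pics/crop4.png

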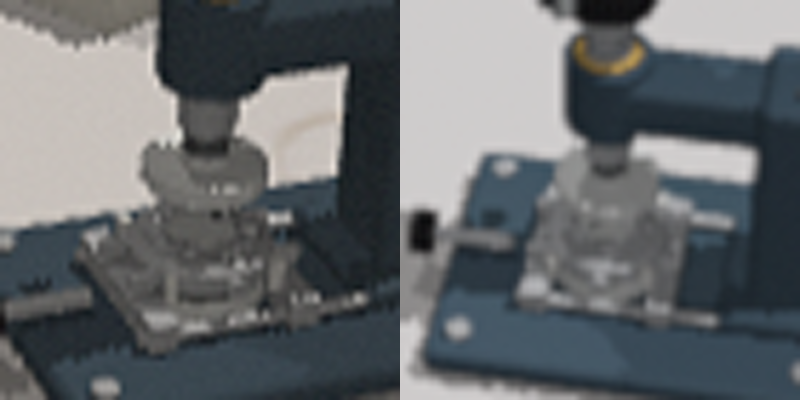

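The crop shows the chuck disc about 10 mm lower, over the watch whose top sits near scene row 285, roughly 35 mm high. I'll zoom the clear first frame to pin that down.

Run:
```python
from h import *
f=dict(np.load("pics/scene0.npz"))
a=cv2.resize(f["img"][260:310,293:343],(400,400),interpolation=cv2.INTER_CUBIC)
f=dict(np.load("pics/wrist2.npz"));b=cv2.resize(f["img"][120:220,190:340],(390,400),interpolation=cv2.INTER_CUBIC)
g=lambda x:cv2.convertScaleAbs(x,alpha=1.6,beta=0)
cv2.imwrite("pics/z0.png",np.hstack([g(a),g(b)]))
```

```text
(no output)
```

View pics/z0.png

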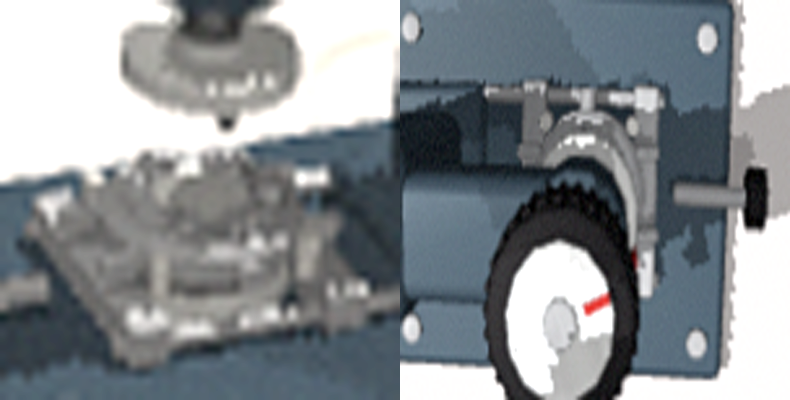

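{"op": "play_rows", "data": {
  "commands": [
    [[0, 0, -2], 0],
    [[0, 0, -4], 0],
    [[0, 0, -6], 0],
    [[0, 0, -8], 0],
    [[0, 0, -8], 0]
  ]
}}

```text
clock: 5.03
tcp_pos: [0.5762, 0.1603, 0.1575]
orientation: [[0.355, -0.935, -0.0], [-0.935, -0.355, -0.0], [-0.0, 0.0, -1.0]]
force: [-0.2, -2.4, -4.0]
width: 0.0347
gripper_force: 30.8
```

```bash
python3 st.py
cat > disc.py <<'E'
import sys
from h import *
from station import env
F=[]
for n in("scene","side"):
    f=env.grab_frame(n);np.savez(f"pics/{n}_{sys.argv[1]}.npz",**f);F.append(env.state()["force"][2])
    ref=dict(np.load(f"pics/{n}4.npz"))["img"]
    im=f["img"]
    # dark-collar/disc column profile: match reference disc patch along rows
    u,v=map(int,proj(f,[.5765,.1601,.055])) # disc centre at ref
    for nm,(r0,r1,c0,c1) in dict(disc=(v-7,v+6,u-12,u+13) if n=="scene" else (v-5,v+4,u-11,u+12)).items():
        T=ref[r0:r1,c0:c1];S=im[r0-3:r1+18,c0-2:c1+2]
        R=cv2.matchTemplate(S,T,cv2.TM_CCOEFF_NORMED);_,m,_,p=cv2.minMaxLoc(R);k=p[1]
        sub=0
        if 0<k<len(R)-1:
            a,b,c=R[k-1:k+2,p[0]];sub=.5*(a-c)/(a-2*b+c)
        print(n,nm,"shift rows",round(k+sub-3,2),"col",p[0]-2,"score",round(m,3))
print("Fz",np.round(F,2))
E
python3 disc.py a; python3 st.py
```

```text
t 5.03 tcp [576.22 160.35 157.53] yaw -69.23 F [-0.16 -2.4  -3.97] M [-0.338 -0.129 -0.028] q7 2.599 w 0.0347 30.8
scene disc shift rows 4.08 col 0 score 0.756
side disc shift rows 0.02 col 0 score 0.801
Fz [-5.4  -6.37]
t 5.13 tcp [576.19 160.3  157.6 ] yaw -69.23 F [ 0.25 -1.81 -6.37] M [-0.223 -0.33  -0.019] q7 2.599 w 0.0351 30.6
```

The zoom shows pins on the chuck and the watch's top near zoomed (205,197), i.e. about 35–36 mm high. The scene disc tracking (4.08 rows for 8.3 mm) shows no contact yet.

{"op": "play_rows", "data": {
  "commands": [
    [[0, 0, -1], 0],
    [[0, 0, -2], 0],
    [[0, 0, -3], 0],
    [[0, 0, -4], 0]
  ]
}}

```text
clock: 5.47
tcp_pos: [0.5763, 0.1604, 0.154]
orientation: [[0.355, -0.935, 0.0], [-0.935, -0.355, -0.0], [0.0, -0.0, -1.0]]
force: [-1.5, -2.6, 3.4]
width: 0.0352
gripper_force: 31.5
```

```bash
python3 st.py; python3 disc.py b; python3 st.py
```

```text
t 5.47 tcp [576.29 160.37 154.03] yaw -69.23 F [-1.5  -2.63  3.39] M [-0.59   0.186 -0.017] q7 2.595 w 0.0352 31.5
scene disc shift rows 5.95 col 0 score 0.741
side disc shift rows -0.1 col 0 score 0.775
Fz [ 1.98 -0.82]
t 5.57 tcp [576.23 160.41 153.89] yaw -69.23 F [-1.05 -2.97 -0.82] M [-0.4   -0.018 -0.092] q7 2.595 w 0.0348 31.3
```

{"op": "play_rows", "data": {
  "commands": [
    [[0, 0, -1], 0],
    [[0, 0, -2], 0],
    [[0, 0, -2], 0]
  ]
}}

```text
clock: 5.82
tcp_pos: [0.5763, 0.1604, 0.1519]
orientation: [[0.355, -0.935, 0.0], [-0.935, -0.355, 0.0], [0.0, -0.0, -1.0]]
force: [-2.3, -2.3, 2.3]
width: 0.0353
gripper_force: 31.5
```

```bash
python3 st.py; python3 disc.py c; python3 st.py
```

```text
t 5.82 tcp [576.26 160.39 151.89] yaw -69.23 F [-2.28 -2.28  2.3 ] M [-0.555  0.106 -0.059] q7 2.594 w 0.0353 31.5
scene disc shift rows 6.26 col 0 score 0.708
side disc shift rows -0.1 col 0 score 0.784
Fz [1.94 1.6 ]
t 5.92 tcp [576.27 160.35 151.92] yaw -69.23 F [-0.61 -3.35  1.6 ] M [-0.524  0.025 -0.003] q7 2.594 w 0.035 31.5
```

{"op": "play_rows", "data": {
  "commands": [
    [[0, 0, -1], 0],
    [[0, 0, -2], 0],
    [[0, 0, -2], 0]
  ]
}}

```text
clock: 6.17
tcp_pos: [0.5763, 0.1604, 0.1499]
orientation: [[0.355, -0.935, 0.0], [-0.935, -0.355, 0.0], [0.0, -0.0, -1.0]]
force: [-1.6, -2.2, 2.8]
width: 0.0347
gripper_force: 31.6
```

```bash
python3 st.py; python3 disc.py d; python3 st.py
python3 - <<'E'
from h import *
# frame to frame disc shift by ECC-free phase correlation
L=[dict(np.load(f"pics/scene{n}.npz"))["img"] for n in("4","_a","_b","_c","_d")]
for i,(y0) in enumerate([278,280,282,282]):
    pass
for i in range(4):
    dy=[0,4,6,6][i];s=(slice(268+dy,282+dy),slice(304,334))
    A,B=[cv2.cvtColor(L[j],cv2.COLOR_BGR2GRAY)[s].astype(np.float32) for j in(i,i+1)]
    print(i,np.round(cv2.phaseCorrelate(A,B,cv2.createHanningWindow((30,14),cv2.CV_32F)),2), np.abs(A-B).mean())
E
```

```text
t 6.17 tcp [576.27 160.4  149.92] yaw -69.23 F [-1.65 -2.25  2.83] M [-0.555  0.113  0.05 ] q7 2.592 w 0.0347 31.6
scene disc shift rows 6.03 col -1 score 0.68
side disc shift rows -0.06 col 0 score 0.794
Fz [2.37 2.5 ]
t 6.27 tcp [576.27 160.38 149.93] yaw -69.23 F [-1.73 -3.02  2.5 ] M [-0.537  0.045  0.027] q7 2.592 w 0.0348 31.6Traceback (most recent call last):
  File "<stdin>", line 9, in <module>
    return _wrapfunc(a, 'round', decimals=decimals, out=out)
    return _wrapit(obj, method, *args, **kwds)
    conv = _array_converter(obj)
ValueError: setting an array element with a sequence. The requested array has an inhomogeneous shape after 1 dimensions. The detected shape was (2,) + inhomogeneous part.
```

The disc has stalled (about 6.1 rows, contact at TCP z≈153.4), so the spring is in by roughly 3.5 mm. I'll press a touch more, firm the grip and turn clockwise.

{"op": "play_rows", "data": {
  "commands": [
    [[0, 0, -0.6], 0],
    [[0, 0, -0.6], -1],
    [[0, 0, -0.6], -2],
    [[0, 0, -0.6], -3],
    [[0, 0, -0.6], -4],
    [[0, 0, -0.6], -5]
  ],
  "newtons": 50
}}

```text
clock: 6.77
tcp_pos: [0.5763, 0.1604, 0.1493]
orientation: [[-0.165, -0.986, 0.0], [-0.986, 0.165, -0.0], [0.0, -0.0, -1.0]]
force: [-1.5, -2.5, 2.4]
width: 0.0345
gripper_force: 50.6
```

```bash
python3 st.py; python3 disc.py e
```

```text
t 6.77 tcp [576.31 160.35 149.34] yaw -99.52 F [-1.45 -2.49  2.42] M [-0.632  0.066  0.146] q7 2.155 w 0.0345 50.6
scene disc shift rows 5.93 col -1 score 0.678
side disc shift rows -0.02 col 0 score 0.796
Fz [0.19 0.63]
```

{"op": "play_rows", "data": {
  "commands": [
    [[0, 0, 0], -1],
    [[0, 0, 0], -2],
    [[0, 0, 0], -3],
    [[0, 0, 0], -4],
    [[0, 0, 0], -5]
  ]
}}

```text
clock: 7.28
tcp_pos: [0.5763, 0.1603, 0.1493]
orientation: [[-0.633, -0.774, 0.0], [-0.774, 0.633, -0.0], [0.0, -0.0, -1.0]]
force: [-0.8, -3.0, 2.5]
width: 0.0343
gripper_force: 50.7
```

```bash
python3 st.py; python3 disc.py f
```

```text
t 7.28 tcp [576.3  160.28 149.33] yaw -129.26 F [-0.75 -3.    2.51] M [-0.862 -0.029  0.132] q7 1.743 w 0.0343 50.7
scene disc shift rows 6.01 col -1 score 0.675
side disc shift rows -0.07 col 0 score 0.791
Fz [1.41 2.71]
```

{"op": "play_rows", "data": {
  "commands": [
    [[0, 0, 0], -1],
    [[0, 0, 0], -2],
    [[0, 0, 0], -3],
    [[0, 0, 0], -4]
  ]
}}

```text
clock: 7.72
tcp_pos: [0.5763, 0.1603, 0.1493]
orientation: [[-0.892, -0.452, -0.0], [-0.452, 0.892, -0.0], [0.0, -0.0, -1.0]]
force: [-1.0, -3.3, 2.9]
width: 0.034
gripper_force: 50.8
```

```bash
python3 st.py; python3 disc.py g
python3 - <<'E'
from h import *
o=[]
for n in("4","_b","_d","_g"):
    im=dict(np.load(f"pics/scene{n}.npz"))["img"][255:315,298:340]
    o.append(cv2.convertScaleAbs(cv2.resize(im,(200,286),interpolation=cv2.INTER_CUBIC),alpha=1.6))
o2=[]
for n in("4","_b","_d","_g"):
    im=dict(np.load(f"pics/side{n}.npz"))["img"][240:300,265:307]
    o2.append(cv2.convertScaleAbs(cv2.resize(im,(200,286),interpolation=cv2.INTER_CUBIC),alpha=1.6))
cv2.imwrite("pics/seq.png",np.vstack([np.hstack(o),np.hstack(o2)]))
E
```

```text
t 7.72 tcp [576.26 160.26 149.32] yaw -153.11 F [-1.02 -3.29  2.85] M [-1.087 -0.023  0.117] q7 1.422 w 0.034 50.8
scene disc shift rows 5.98 col -1 score 0.671
side disc shift rows -0.07 col 0 score 0.793
Fz [2.72 2.49]
```

View pics/seq.png

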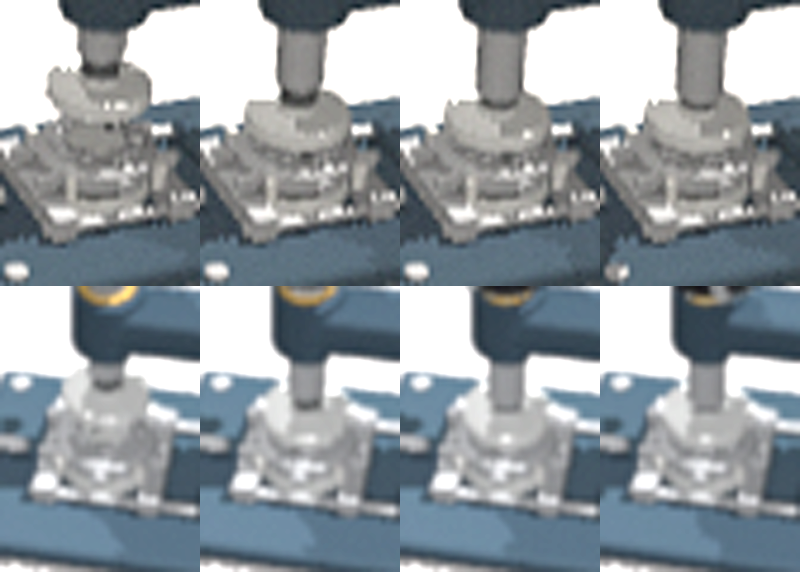

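The frames show the disc resting at a constant height since _b while the spring's dark collar closed up. The turning moment rose by about 0.1 N m, which matches the gasket drag, so the pins seem to be driving the back. I'll keep turning and watch the moment.

{"op": "play_rows", "data": {
  "commands": [
    [[0, 0, 0], -1],
    [[0, 0, 0], -2],
    [[0, 0, 0], -3],
    [[0, 0, 0], -4]
  ]
}}

```text
clock: 8.15
tcp_pos: [0.5762, 0.1602, 0.1493]
orientation: [[-0.999, -0.052, -0.0], [-0.052, 0.999, -0.0], [0.0, -0.0, -1.0]]
force: [-0.6, -2.8, 5.3]
width: 0.0343
gripper_force: 50.9
```

```bash
python3 st.py; python3 disc.py h
```

```text
t 8.15 tcp [576.21 160.19 149.26] yaw -177.01 F [-0.57 -2.78  5.29] M [-1.206  0.126  0.103] q7 1.109 w 0.0343 50.9
scene disc shift rows 6.05 col -1 score 0.673
side disc shift rows -0.05 col 0 score 0.793
Fz [4.08 5.8 ]
```

{"op": "play_rows", "data": {
  "commands": [
    [[0, 0, 0], -1],
    [[0, 0, 0], -2],
    [[0, 0, 0], -3]
  ]
}}

```text
clock: 8.5
tcp_pos: [0.5763, 0.1602, 0.1493]
orientation: [[-0.966, 0.258, -0.0], [0.258, 0.966, -0.0], [0.0, -0.0, -1.0]]
force: [1.4, -3.1, 5.0]
width: 0.0343
gripper_force: 50.8
```

```bash
python3 st.py; python3 disc.py i
```

```text
t 8.5 tcp [576.32 160.17 149.31] yaw 165.06 F [ 1.37 -3.07  4.98] M [-1.344 -0.123  0.334] q7 0.877 w 0.0343 50.8
scene disc shift rows 5.99 col -1 score 0.668
side disc shift rows -0.02 col 0 score 0.806
Fz [4.62 4.35]
```

The moment jumped to 0.33 N m, so the back is home and the click is building.

{"op": "play_rows", "data": {
  "commands": [
    [[0, 0, 0], -1],
    [[0, 0, 0], -1]
  ]
}}

```text
clock: 8.77
tcp_pos: [0.5764, 0.1601, 0.1493]
orientation: [[-0.933, 0.359, -0.0], [0.359, 0.933, -0.001], [-0.0, -0.001, -1.0]]
force: [1.3, -4.5, 4.3]
width: 0.0346
gripper_force: 50.9
```

```bash
python3 st.py
```

```text
t 8.77 tcp [576.37 160.13 149.25] yaw 158.97 F [ 1.29 -4.47  4.35] M [-1.296 -0.206  0.277] q7 0.799 w 0.0346 50.9
```

{"op": "play_rows", "data": {
  "commands": [
    [[0, 0, 0], -1],
    [[0, 0, 0], -1]
  ]
}}

```text
clock: 8.93
tcp_pos: [0.5765, 0.1601, 0.1493]
orientation: [[-0.891, 0.454, 0.0], [0.454, 0.891, -0.001], [-0.0, -0.001, -1.0]]
force: [2.9, -5.2, 4.0]
width: 0.0347
gripper_force: 50.9
```

```bash
python3 st.py
```

```text
t 8.93 tcp [576.46 160.07 149.28] yaw 152.97 F [ 2.9  -5.2   4.01] M [-1.389 -0.274  0.382] q7 0.723 w 0.0347 50.9
```

{"op": "play_rows", "data": {
  "commands": [
    [[0, 0, 0], -1],
    [[0, 0, 0], -1]
  ]
}}

```text
clock: 9.1
tcp_pos: [0.576, 0.1603, 0.1492]
orientation: [[-0.838, 0.545, -0.001], [0.545, 0.838, -0.0], [0.0, -0.001, -1.0]]
force: [-1.1, -4.1, 5.4]
width: 0.0344
gripper_force: 51.0
```

```bash
python3 st.py
```

```text
t 9.1 tcp [576.05 160.26 149.23] yaw 146.96 F [-1.07 -4.05  5.45] M [-1.106  0.267  0.1  ] q7 0.647 w 0.0344 51.0
```

{"op": "play_rows", "data": {
  "commands": [
    [[0, 0, 0], -1],
    [[0, 0, 0], -1]
  ]
}}

```text
clock: 9.27
tcp_pos: [0.5761, 0.1603, 0.1492]
orientation: [[-0.777, 0.63, -0.001], [0.63, 0.777, -0.0], [0.0, -0.001, -1.0]]
force: [0.3, -4.3, 4.6]
width: 0.0343
gripper_force: 51.0
```

```bash
python3 st.py; python3 disc.py j; python3 st.py
```

```text
t 9.27 tcp [576.14 160.25 149.22] yaw 140.97 F [ 0.35 -4.33  4.6 ] M [-1.111  0.13   0.077] q7 0.57 w 0.0343 51.0
scene disc shift rows 6.0 col -1 score 0.667
side disc shift rows -0.02 col 0 score 0.807
Fz [5.55 4.78]
t 9.37 tcp [576.17 160.25 149.22] yaw 141.31 F [-0.01 -3.75  4.78] M [-1.199  0.123  0.051] q7 0.575 w 0.0343 51.0
```

The snap came (0.38 to 0.08 N m). I'll turn a little further so the click's full 30° is surely passed.

{"op": "play_rows", "data": {
  "commands": [
    [[0, 0, 0], -1],
    [[0, 0, 0], -1.5],
    [[0, 0, 0], -1.5]
  ]
}}

```text
clock: 9.62
tcp_pos: [0.5763, 0.1602, 0.1492]
orientation: [[-0.671, 0.742, -0.0], [0.742, 0.671, -0.001], [-0.0, -0.001, -1.0]]
force: [1.0, -4.9, 5.2]
width: 0.0347
gripper_force: 50.9
```

```bash
python3 st.py
```

```text
t 9.62 tcp [576.27 160.17 149.23] yaw 132.11 F [ 1.   -4.87  5.17] M [-1.282 -0.074  0.217] q7 0.458 w 0.0347 50.9
```

The moment is building again, so one click is complete. Now draw the quill up.

{"op": "play_rows", "data": {
  "commands": [
    [[0, 0, 2], 0],
    [[0, 0, 5], 0],
    [[0, 0, 9], 0],
    [[0, 0, 13], 0],
    [[0, 0, 17], 0],
    [[0, 0, 21], 0],
    [[0, 0, 24], 0],
    [[0, 0, 26], 0],
    [[0, 0, 27], 0],
    [[0, 0, 27], 0]
  ]
}}

```text
clock: 10.45
tcp_pos: [0.5761, 0.1602, 0.1757]
orientation: [[-0.673, 0.74, -0.001], [0.74, 0.673, -0.001], [0.0, -0.001, -1.0]]
force: [3.0, -2.8, -5.1]
width: 0.0345
gripper_force: 52.8
```

```bash
python3 st.py; python3 disc.py k
```

```text
t 10.45 tcp [576.11 160.18 175.67] yaw 132.31 F [ 3.   -2.82 -5.1 ] M [-0.878 -0.449 -0.013] q7 0.46 w 0.0345 52.8
scene disc shift rows -3 col 0 score 0.454
side disc shift rows -0.4 col 0 score 0.673
Fz [-5.67 -7.03]
```

{"op": "play_rows", "data": {
  "commands": [
    [[0, 0, 0.6], 0],
    [[0, 0, 1], 0],
    [[0, 0, 1], 0]
  ]
}}

```text
clock: 10.8
tcp_pos: [0.5761, 0.1602, 0.1768]
orientation: [[-0.669, 0.743, -0.001], [0.743, 0.669, -0.001], [0.0, -0.001, -1.0]]
force: [3.4, -4.4, -7.5]
width: 0.0344
gripper_force: 52.5
```

```bash
python3 st.py
```

```text
t 10.8 tcp [576.07 160.2  176.83] yaw 132.02 F [ 3.44 -4.35 -7.47] M [-0.977 -0.535  0.039] q7 0.456 w 0.0344 52.5
```

{"op": "play_rows", "data": {
  "commands": [
    [[0, 0, 0.5], 0],
    [[0, 0, 0.5], 0]
  ]
}}

```text
clock: 10.97
tcp_pos: [0.5761, 0.1602, 0.1773]
orientation: [[-0.669, 0.743, -0.001], [0.743, 0.669, -0.001], [0.0, -0.001, -1.0]]
force: [3.3, -4.0, -7.8]
width: 0.034
gripper_force: 52.4
```

```bash
python3 st.py
```

```text
t 10.97 tcp [576.07 160.18 177.35] yaw 132.02 F [ 3.34 -3.96 -7.82] M [-0.987 -0.511  0.018] q7 0.456 w 0.034 52.4
```

{"op": "play_rows", "data": {
  "commands": [
    [[0, 0, 0.5], 0],
    [[0, 0, 0.5], 0]
  ]
}}

```text
clock: 11.13
tcp_pos: [0.5761, 0.1602, 0.1778]
orientation: [[-0.669, 0.743, -0.001], [0.743, 0.669, -0.001], [0.0, -0.001, -1.0]]
force: [2.0, -4.8, -9.1]
width: 0.0343
gripper_force: 52.4
```

```bash
python3 st.py
```

```text
t 11.13 tcp [576.06 160.21 177.83] yaw 132.02 F [ 2.   -4.82 -9.1 ] M [-0.969 -0.587 -0.015] q7 0.456 w 0.0343 52.4
```

{"op": "play_rows", "data": {
  "commands": [
    [[0, 0, 0.5], 0],
    [[0, 0, 1], 0],
    [[0, 0, 1], 0]
  ]
}}

```text
clock: 11.38
tcp_pos: [0.576, 0.1602, 0.1782]
orientation: [[-0.669, 0.743, -0.002], [0.743, 0.669, -0.001], [0.0, -0.002, -1.0]]
force: [4.6, -4.7, -18.3]
width: 0.0341
gripper_force: 52.3
```

```bash
python3 st.py
```

```text
t 11.38 tcp [575.96 160.16 178.19] yaw 132.02 F [  4.62  -4.72 -18.29] M [-0.873 -1.185  0.033] q7 0.456 w 0.0341 52.3
```

{"op": "play_rows", "data": {
  "commands": [
    [[0, 0, 0.5], 0],
    [[0, 0, 1], 0],
    [[0, 0, 1], 0]
  ]
}}

```text
clock: 11.63
tcp_pos: [0.5758, 0.1602, 0.1784]
orientation: [[-0.669, 0.743, -0.002], [0.743, 0.669, -0.001], [0.001, -0.003, -1.0]]
force: [9.4, -2.8, -31.7]
width: 0.0347
gripper_force: 53.6
```

```bash
python3 st.py
```

```text
t 11.63 tcp [575.77 160.17 178.43] yaw 132.03 F [  9.41  -2.75 -31.66] M [-0.579 -1.921  0.028] q7 0.456 w 0.0347 53.6
```

The force climbs to 32 N at the top stop, so the quill is fully up. I'll ease most of that pull, open, rise and check.

{"op": "play_rows", "data": {
  "commands": [
    [[0, 0, -1.5], 0],
    [[0, 0, -1.5], 0]
  ]
}}

```text
clock: 11.8
tcp_pos: [0.576, 0.1602, 0.178]
orientation: [[-0.669, 0.743, -0.001], [0.743, 0.669, -0.001], [0.0, -0.001, -1.0]]
force: [4.7, -3.6, -12.2]
width: 0.0342
gripper_force: 56.1
```

```bash
python3 st.py
```

```text
t 11.8 tcp [576.03 160.2  178.04] yaw 132.02 F [  4.66  -3.6  -12.19] M [-0.89  -0.657  0.005] q7 0.456 w 0.0342 56.1
```

{"op": "play_rows", "data": {
  "commands": [
    [[0, 0, 0], 0],
    [[0, 0, 0], 0],
    [[0, 0, 0], 0],
    [[0, 0, 0], 0],
    [[0, 0, 0], 0],
    [[0, 0, 0], 0]
  ],
  "grip": 0.7
}}

```text
clock: 12.3
tcp_pos: [0.5762, 0.1605, 0.179]
orientation: [[-0.667, 0.745, 0.0], [0.745, 0.667, 0.0], [0.0, 0.0, -1.0]]
force: [-0.2, -0.5, -0.4]
width: 0.06
gripper_force: 0.0
```

{"op": "play_rows", "data": {
  "commands": [
    [[0, 0, 15], 0],
    [[0, 0, 35], 0],
    [[0, 0, 60], 0],
    [[-30, 0, 80], 0],
    [[-70, 10, 90], 0],
    [[-110, 20, 90], 0],
    [[-110, 20, 90], 0],
    [[-110, 20, 90], 0]
  ]
}}

```text
clock: 12.97
tcp_pos: [0.465, 0.1811, 0.2696]
orientation: [[-0.668, 0.744, 0.0], [0.744, 0.668, 0.0], [0.0, 0.0, -1.0]]
force: [1.2, -0.5, 0.5]
width: 0.0597
gripper_force: 0.0
```

```bash
python3 st.py
python3 - <<'E'
from h import *
from station import env
o=[]
for n,(u,v) in dict(scene=(322,214),side=(288,220)).items():
    f0=dict(np.load(f"pics/{n}0.npz"));f=env.grab_frame(n);np.savez(f"pics/{n}_z.npz",**f)
    w=[cv2.resize(x["img"][v-40:v+110,u-80:u+80],(400,300),interpolation=cv2.INTER_CUBIC) for x in(f0,f)];o.append(np.hstack(w))
    for z in (.184,.156):print(n,z,np.round(proj(f,[.5765,.1601,z]),1))
cv2.imwrite("pics/fin.png",np.vstack(o))
E
```

```text
t 12.97 tcp [464.99 181.13 269.58] yaw 131.91 F [ 1.2  -0.48  0.48] M [-0.045 -0.048  0.005] q7 0.351 w 0.0597 0.0
scene 0.184 [323.5 206.2]
scene 0.156 [322.5 221.8]
side 0.184 [286.7 214.1]
side 0.156 [286.6 225.4]
```

View pics/fin.png

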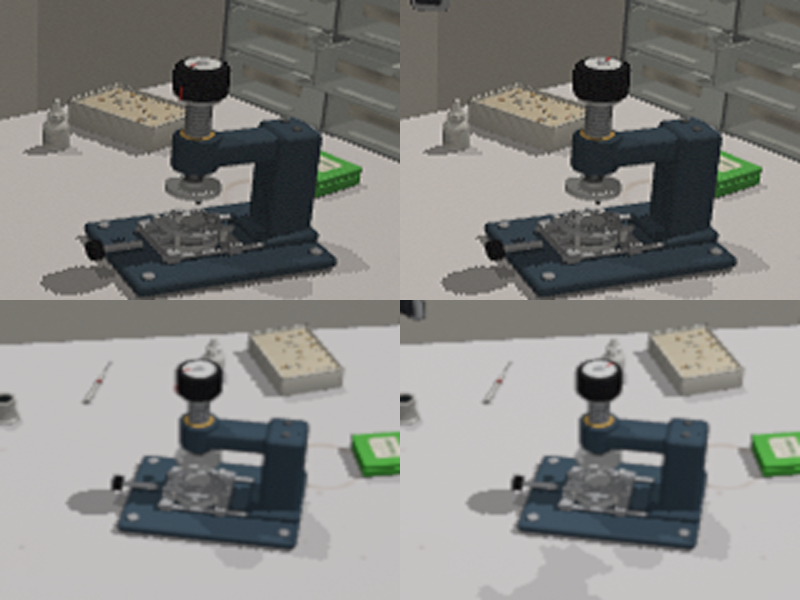

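Before and after match: the knob is back at its original height, the chuck is clear of the watch, and the neighbouring things are unmoved.

```bash
python3 -c "
from station import env
print(env.job_done())"
```

```text
the job is handed in; nothing more can be done
None
```

I handed the job in at about 13 s: one click felt (turning moment up to 0.38 N m, then down to 0.1), quill drawn up to its top stop, knob released and the bystanders in view unmoved; I never saw the pins drop into the notches and inferred it from the turning moment.

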